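Hold a round flask down in the sprung ring of a press-to-run mixer

TASK

The mixer runs only while a flask is held down on it: take the larger of the two round flasks out of its cork ring, set it upright in the sprung ring of the mixer with the larger ring, and press it down until the ring has sunk at least two thirds of its travel, without ramming it. Finish still holding the flask down like that, without letting go; leave the smaller flask, the other mixer and the things around them alone.

Things in the scene. Friction and masses are not known exactly. Their poses are not given: they have to be found in the camera images.
- flask_large: the larger of two stoppered round-bottom clear-glass flasks: spherical bulb 62 mm in diameter, straight neck 26 mm in diameter, lip 30 mm in diameter, dark rubber stopper; 127 mm high over all, 0.14 kg (varies). Origin at the lowest point of the bulb, z up along the neck.
- flask_large_bulb (a point): centre of the larger flask's bulb, 31 mm above its lowest point. When seated in the large ring it lies 23 mm above the ring's centre.
- flask_large_neck (a point): point on the neck's axis 56 mm above the centre of the larger flask's bulb, a good place to grip; the bare neck runs from 28 to 80 mm above the bulb's centre, the lip from 80 to 84 mm, the stopper to 96 mm.
- cork_large: cork ring, 80 mm outside, 44 mm hole, 25 mm high, fixed on the bench, in which the larger flask stands upright at the start (bulb centre 47 mm above the bench). Origin at the centre of its underside.
- mixer_large: press-to-run bench mixer, fixed to the bench: round white base 100 mm in diameter and 42 mm high with a small grey knob on its -x side; above it, on a coil spring, rides a larger open wire ring that takes a round flask. Origin on the base's axis at the bench surface, z up. The two mixers differ only in the size of the ring and may stand either way round.
- ring_large_center (a point): centre of that mixer's wire ring, in the plane of the wire's centreline; 100 mm above the bench when free, sinks with the ring. Steel wire 6 mm thick, opening 44 mm, outside 56 mm. A black hub plate lies 26 mm below it.
- ring_large (a joint): how far that ring is pressed down, in m: 0 free (top), 0.018 at the lower stop. The spring needs about 3 N to start moving and 10 N at the stop (0.4 N per mm more); it springs back when let go.
- flask_small_bulb (a point): centre of the bulb of the smaller flask, same make: bulb 46 mm in diameter, neck 18 mm in diameter, 101 mm high over all, standing in its own cork ring (68 mm outside). To be left alone.
- mixer_small: press-to-run bench mixer, fixed to the bench: round white base 100 mm in diameter and 42 mm high with a small grey knob on its -x side; above it, on a coil spring, rides a smaller open wire ring that takes a round flask. Origin on the base's axis at the bench surface, z up. The two mixers differ only in the size of the ring and may stand either way round.
- ring_small_center (a point): centre of that mixer's wire ring, in the plane of the wire's centreline; 100 mm above the bench when free, sinks with the ring. Steel wire 6 mm thick, opening 31 mm, outside 43 mm. A black hub plate lies 26 mm below it.
- ring_small (a joint): how far that ring is pressed down, in m: 0 free (top), 0.018 at the lower stop. The spring needs about 3 N to start moving and 10 N at the stop (0.4 N per mm more); it springs back when let go.
- beaker: small beaker, 70 mm wide, 81 mm high, a bystander. Origin at the centre of its underside.
- petri: round petri dish, 94 mm wide, 16 mm high, a bystander. Origin at the centre of its underside.
- timer: round kitchen timer, 66 mm wide, 46 mm high, a bystander. Origin at the centre of its underside.
- tape: small roll of black tape, 62 mm wide, 19 mm high, a bystander. Origin at the centre of its underside.
Things that resemble listed ones, but are neither listed nor needed, are in the scene too. Leave any green, purple or red look-alike of the flask_large alone.

How it is judged:
At the end, for the whole second after the job is handed in: For the last second: larger flask at rest in the larger ring, bulb centre within 5 mm of its axis and 100-115 mm up, tilt under 10 degrees; ring down over 11 of 18 mm under more than 4 N; fingers press the flask (over 1.5 N); fingers and arm clear of the mixer (value of joint ring_large above 0.011 m and horizontal distance between flask_large_bulb and ring_large_center below 0.005 m and z of flask_large_bulb in the frame of mixer_large between 0.1 and 0.115 m and angle between flask_large's own z axis and vertical below 0.17 rad and contact force between the fingers and flask_large above 1.5 N and contact force between flask_large and mixer_large above 4 N and contact force between each of the arm, the fingers and mixer_large below 0.5 N and linear speed of flask_large below 0.02 m/s); the arm keeps its last pose, push and grip.
It fails at once if the ring is forced: more than 40 N between flask and mixer (contact force between flask_large and mixer_large above 40 N).
It fails at once if the smaller flask is moved more than 20 mm (distance of flask_small_bulb from where it was at the start of the episode above 0.02 m).
It fails at once if the smaller ring is pressed (value of joint ring_small above 0.004 m).
It fails at once if a bystander (beaker, petri dish, timer, tape) is moved more than 30 mm (distance of any of beaker, petri, timer, tape from where it was at the start of the episode above 0.03 m).
It also fails if it takes over 40 s, if anything falls off the work surface, if the arm or the gripper's body presses on something with over 40 N, if the wrist force passes 120 N, or if a joint passes its speed limit or range.

ROBOT

A 6-joint arm with a two-finger parallel gripper is mounted at the origin on a cart in front of the work surface, level with it; the furniture and walls round the work are solid. World frame = base frame: x ahead of the robot, y to its left, z up, the work surface at z = 0. Lengths are in m, angles in rad, forces in N, time in s.
With the tool pointing down it reaches from about 0.375 to 0.975 m from the base axis. Payload 3.8 kg.
Tool frame: the origin (TCP) lies midway between the tips of the shut fingers; the grasp point (between the pads) lies 19 mm behind it; z points along the fingers, y is the line along which they close (so a half turn about z gives the same grasp; the last joint's range is limited). The gripper opens to 85 mm and grips with 20 to 120 N. Pads are 22 mm wide; open, the fingers measure 114 mm over their backs; the gripper's body (76 mm by 85 mm) begins 54 mm behind the grasp point. The pads swing forward as they close: fully open they stand 13 mm farther back than shut.
Start: joints at [1.233, 0.264, 1.604, -0, 1.274, -0.037], TCP at [0.2, 0.645, 0.231] pointing down, gripper open.
Joint ranges: [-2.63, 2.63], [-0.94, 2.18], [0.31, 2.57], [-1.31, 4.45], [0, 2.66], [-2.55, 2.55]. Speed limits (rad/s): [2.57, 2.57, 3.14, 3.14, 3.14, 3.14].

INTERFACE

Orientations are given as a rotation vector (axis times angle).
In Python, from workcell import sensors, viewer, job gives the robot as it stands.
- The arm moves only by the shell command python3 -m inch 'ROWS' [FORCE]. ROWS is JSON, one flat list of numbers, 7 for each row, row after row: the shift along the tool's x, y, z in mm, then the turn, a rotation vector about the tool's x, y, z in degrees, then the finger opening in mm, from 0 to 85.4. A call has exactly 8 rows; each row shifts and turns the commanded pose from where the row before left it, along the tool's axes as they then stand; what a row does not reach is not made up. A row lasts 1/10 s, in which the tool goes at most 50 mm and 8.59 degrees, less where a joint would pass 70% of its speed; a pose out of reach is approached as far as the arm can. A call is refused whole if a number of a shift passes 50 or a number of a turn 8.59, either way. A call with a gripper value outside its range is refused whole. The fingers move at their own pace and stop on an object; FORCE is the grip in N (left out, the last holds). Time passes only in rows, so rows that do not move let the fingers close, or fill a call up. It gives the time, the measured TCP pose, the force, the opening and the grip force at its end, in the units of the state.
- sensors.read_state(): the state, without advancing time (a new reading comes with each control period).
- viewer.read_camera(name): name is "side" or "top" or "wrist"; returns the picture (420x560x3 uint8, red, green, blue); there is no depth.
- viewer.camera_params(name): a dict with "K" (3x3 intrinsics, pixels), "world_to_cam" (4x4, takes a point from world to camera coordinates). Camera axes: x right, y down, z forward; pixel columns grow to the right and rows downward; lengths in m; the calibration is good to about 2 mm. A picture is of the moment at which its call begins: read the wrist's pose just before it. camera_params takes no time and is no camera call; for the wrist camera it gives the pose at the moment of the call.
- job.finish_job(): hands the job in; it is judged then, once.
The state is a dict: "time": time; "q": joint angles; "joint_vel": joint speeds; "joint_torque": joint torques, N m; "tool_pos": TCP position; "tcp_rot": TCP orientation; "wrist_force": force on the tool from outside, world axes, zero at the start; "torque": the same for the moment, N m; "width": opening from 0.0 (shut) to 1.0 (fully open); "grip_force": force on a finger pad.
Only numpy, scipy, OpenCV 4.12 (cv2) and the standard library are available. Lean on these libraries where they do the work, as an engineer would, in place of code of your own. Each camera call takes 0.05 s, during which the arm holds its last target. There are 200 camera calls.

## Working session

There is one attempt and no reset: what is moved stays moved. The work goes in short steps, Python scripts to look and compute and a shell command to move; the robot and the scene stay as the last step left them, time stands still between calls to the robot, and variables do not carry over. Pictures are saved under pics/ and viewed, at most 10 in all, crops included, and the job is handed in when it is done.

```bash
mkdir -p pics
cat > h.py <<'E'
import numpy as np,cv2
from workcell import sensors,viewer,job
def shot(n,f):
    P=viewer.camera_params(n);I=viewer.read_camera(n)[:,:,::-1].copy();cv2.imwrite(f'pics/{f}.png',I);np.savez(f'pics/{f}.npz',K=P['K'],T=P['world_to_cam']);return I
def ray(f,u,v):
    d=np.load(f'pics/{f}.npz');T=d['T'];R=T[:3,:3];c=-R.T@T[:3,3]
    r=R.T@np.linalg.inv(d['K'])@[u,v,1];return c,r/np.linalg.norm(r)
def plane(f,u,v,z):
    c,r=ray(f,u,v);return c+r*(z-c[2])/r[2]
def tri(*o):
    A=np.zeros((3,3));b=np.zeros(3)
    for x in o:
        c,r=ray(*x);M=np.eye(3)-np.outer(r,r);A+=M;b+=M@c
    p=np.linalg.solve(A,b);return p,[np.linalg.norm((np.eye(3)-np.outer(ray(*x)[1],ray(*x)[1]))@(p-ray(*x)[0])) for x in o]
def proj(f,p):
    d=np.load(f'pics/{f}.npz');q=d['K']@(d['T']@np.append(p,1))[:3];return q[:2]/q[2]
E
python3 - <<'E'
from h import *
np.set_printoptions(precision=3,suppress=True)
for n in('top','side'):
    shot(n,n+'0');print(n,ray(n+'0',280,210))
s=sensors.read_state();print(s)
E
```

```text
top (array([ 0.386, -0.058,  1.31 ]), array([ 0.153, -0.003, -0.988]))
side (array([-0.008, -0.894,  0.725]), array([ 0.488,  0.704, -0.515]))
{'time': 0.1, 'q': array([ 1.233,  0.265,  1.605,  0.   ,  1.274, -0.037]), 'joint_vel': array([ 0.   , -0.001, -0.002,  0.   , -0.   , -0.001]), 'joint_torque': array([  0.   , -51.671, -36.859,  -0.   ,   0.006,   0.   ]), 'tool_pos': array([0.2  , 0.644, 0.23 ]), 'tcp_rot': array([-0.471, -3.106,  0.003]), 'wrist_force': array([-0.452, -0.613,  0.295]), 'torque': array([-0.02 , -0.043, -0.017]), 'grip_force': 0.0, 'width': 0.9997456875154447}
```

View pics/top0.png

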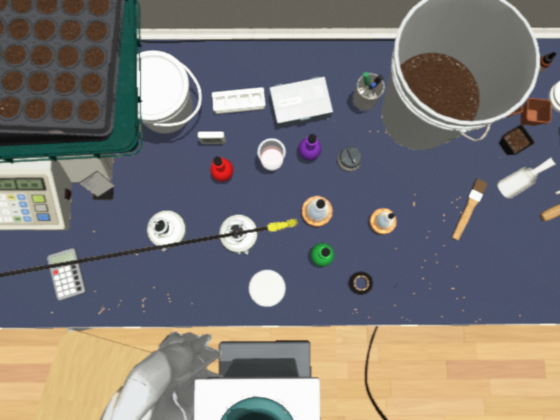

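View pics/side0.png

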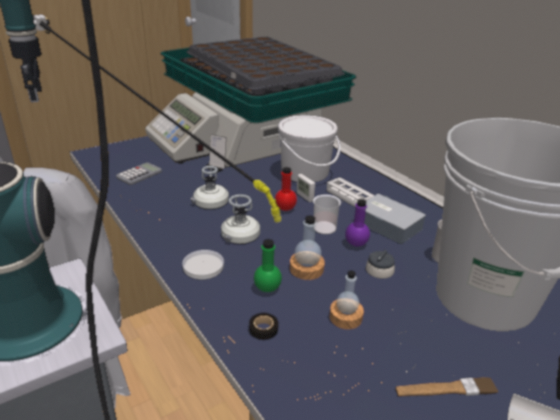

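Run:
```python
from h import *
np.set_printoptions(precision=3,suppress=True)
t=cv2.imread('pics/top0.png');s=cv2.imread('pics/side0.png')
a=cv2.resize(t[175:285,130:330],(800,440),interpolation=2)[:300]
b=cv2.resize(s[155:285,180:373],(445,300),interpolation=2);c=cv2.resize(t[175:265,290:410],(355,266),interpolation=2)
o=np.zeros((600,800,3),np.uint8);o[:300]=a;o[300:,:445]=b;o[300:566,445:]=c
cv2.imwrite('pics/c1.png',o)
print('tcp',proj('top0',[.2,.644,.23]),proj('side0',[.2,.644,.23]))
print('yellow',tri(('top0',295,223),('side0',277,218)),tri(('top0',270,228),('side0',259,184)))
for n,u in dict(mixL=(166,228),mixR=(238,234)).items():print(n,plane('top0',*u,.1))
for n,u,v in (('stopL',(320,202),(310,220)),('stopS',(390,215),(350,275)),('ringR',(238,233),(240,204)),('ringL',(162,227),(210,176))):print(n,tri(('top0',*u),('side0',*v)))
```

```text
tcp [-53.728 377.519] [ 37.023 101.114]
yellow (array([ 0.538, -0.097,  0.123]), [np.float64(0.0003002819815985328), np.float64(0.0003002819815986625)]) (array([ 0.521, -0.039,  0.187]), [np.float64(0.0031714496731038476), np.float64(0.0031714496731036278)])
mixL [0.53  0.221 0.1  ]
mixR [0.514 0.043 0.1  ]
stopL (array([ 0.586, -0.157,  0.134]), [np.float64(0.0014221731649643164), np.float64(0.001422173164964426)])
stopS (array([ 0.557, -0.332,  0.11 ]), [np.float64(0.0017504924561778043), np.float64(0.0017504924561780023)])
ringR (array([0.519, 0.043, 0.095]), [np.float64(0.0018688152988988675), np.float64(0.0018688152988988965)])
ringL (array([0.535, 0.235, 0.083]), [np.float64(0.000632799743452143), np.float64(0.0006327997434522783)])
```

View pics/c1.png

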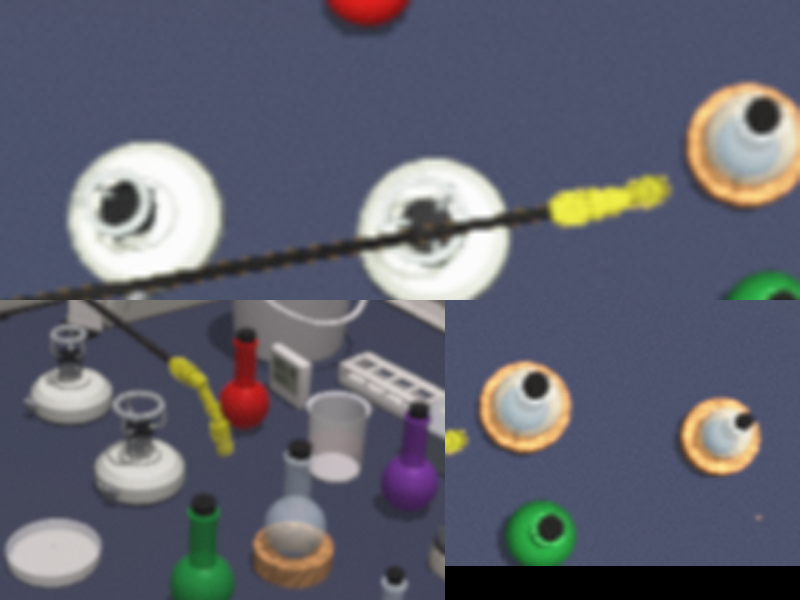

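The top view shows two mixers, at (166,228) and (238,234). The one at (238,234) has the visibly wider ring, so it is mixer_large. There are two clear flasks, at (317,210) in the 80 mm cork and (383,221) in the smaller cork. The one at (317,210) is the larger; the green, purple and red ones are look-alikes. A black cord with a yellow end hangs over mixer_large, so I'll measure its line in 3D.

Run:
```python
from h import *
np.set_printoptions(precision=3,suppress=True)
def pl(f,a,b):
    c,r=ray(f,*a);_,q=ray(f,*b);n=np.cross(r,q);return c,n/np.linalg.norm(n)
c,n=pl('top0',(0,275),(268,228.5))
for uv in((40,20),(90,60),(150,105),(200,140),(240,172),(256,184)):
    o,r=ray('side0',*uv);p=o+r*((c-o)@n)/(r@n);print(uv,p,proj('top0',p))
# ring R size, flask base centre
t=cv2.imread('pics/top0.png');h=cv2.cvtColor(t,40)
m=cv2.inRange(h,(5,80,120),(22,255,255))
for cc in cv2.findContours(m,0,2)[0]:
    if cv2.contourArea(cc)>150:
        (x,y),(w,g),_=cv2.fitEllipse(cc) if len(cc)>5 else cv2.minAreaRect(cc)
        if y<260:print('cork',x,y,w,g,plane('top0',x,y,.0125))
m=cv2.inRange(h,(0,0,190),(180,60,255))
for cc in cv2.findContours(m,0,2)[0]:
    if cv2.contourArea(cc)>300:
        (x,y),(w,g),_=cv2.fitEllipse(cc)
        if 140<x<300 and 200<y<320:print('white',x,y,w,g,plane('top0',x,y,.035))
```

```text
(40, 20) [0.316 1.017 0.378] [-305.715  328.044]
(90, 60) [0.379 0.696 0.312] [-99.203 292.212]
(150, 105) [0.439 0.38  0.258] [ 72.857 262.359]
(200, 140) [0.479 0.163 0.229] [178.544 244.021]
(240, 172) [0.508 0.017 0.197] [246.071 232.305]
(256, 184) [ 0.518 -0.037  0.188] [269.942 228.163]
cork 382.5096130371094 220.57308959960938 24.70110511779785 24.82849884033203 [ 0.557 -0.334  0.012]
cork 552.7205810546875 211.9056396484375 10.236749649047852 26.06945037841797 [ 0.578 -0.792  0.012]
cork 464.7579345703125 217.01205444335938 8.052496910095215 59.432796478271484 [ 0.566 -0.555  0.012]
cork 316.56243896484375 210.81707763671875 29.718978881835938 30.222251892089844 [ 0.585 -0.159  0.012]
white 266.7080993652344 287.7663269042969 35.14511489868164 35.643798828125 [ 0.382 -0.026  0.035]
white 239.95855712890625 241.8351593017578 17.8616886138916 36.34518814086914 [0.501 0.043 0.035]
white 236.9472198486328 224.5455780029297 17.511207580566406 33.920040130615234 [0.546 0.051 0.035]
white 165.83047485351562 227.71768188476562 32.91815948486328 36.71010971069336 [0.538 0.237 0.035]
```

mixer_large's axis is at about (0.523, 0.046). The cord runs past it at about (0.50, 0.045, 0.20), roughly 20 mm to the robot's side. I'll come in with the hand leaning to +x, away from the cord. First I go up, square the yaw and swing over.

```bash
python3 -m inch '[0,0,-45,0,0,-5.7,85, 0,0,-45,0,0,-5.7,85, 0,0,-45,0,0,-5.8,85, 0,0,-45,0,0,0,85, 0,0,-45,0,0,0,85, 0,0,-45,0,0,0,85, 0,0,0,0,0,0,85, 0,0,0,0,0,0,85]' 30
```

```text
time: 0.9
tool_pos: [0.2001, 0.6451, 0.503]
tcp_rot: [0.001, 3.141, 0.005]
wrist_force: [-0.4, 0.1, -0.5]
width: 0.993
grip_force: 0.0
```

```bash
python3 -m inch '[-22,-44,0,0,0,0,85, -22,-44,0,0,0,0,85, -22,-44,0,0,0,0,85, -22,-44,0,0,0,0,85, -22,-44,0,0,0,0,85, -22,-44,0,0,0,0,85, -22,-44,0,0,0,0,85, -22,-44,0,0,0,0,85]'
python3 -m inch '[-22,-44,0,0,0,0,85, -22,-44,0,0,0,0,85, -22,-44,0,0,0,0,85, -22,-44,0,0,0,0,85, -22,-44,0,0,0,0,85, -22,-44,0,0,0,0,85, -22,-44,0,0,0,0,85, -22,-44,0,0,0,0,85]'
```

```text
time: 1.7
tool_pos: [0.3757, 0.2904, 0.4984]
tcp_rot: [-0.0, -3.138, 0.004]
wrist_force: [0.8, 0.5, -1.3]
width: 0.994
grip_force: 0.0
time: 2.5
tool_pos: [0.5515, -0.0615, 0.4982]
tcp_rot: [-0.001, -3.137, -0.001]
wrist_force: [0.9, 0.3, 0.4]
width: 0.999
grip_force: 0.0
```

```bash
python3 -m inch '[-20,-40,0,0,5,0,85, -20,-40,0,0,5,0,85, -20,0,0,0,5,0,85, -20,0,0,0,5,0,85, 0,0,0,0,5,0,85, 0,0,0,0,5,0,85, 0,0,0,0,0,0,85, 0,0,0,0,0,0,85]'
python3 - <<'E'
from h import *
shot('wrist','w1')
for n,p in dict(neck=[.585,-.158,.107],stop=[.586,-.158,.143],mix=[.523,.046,.1],yel=[.538,-.097,.123]).items():print(n,proj('w1',p))
E
```

```text
time: 3.3
tool_pos: [0.6309, -0.1396, 0.4876]
tcp_rot: [-0.0, -2.614, -0.002]
wrist_force: [0.0, -0.3, 0.6]
width: 0.991
grip_force: 0.0
neck [266.66023558 255.65404485]
stop [265.97892186 253.83269   ]
mix [378.56727053 221.98515415]
yel [301.58467715 227.53839459]
```

View pics/w1.png

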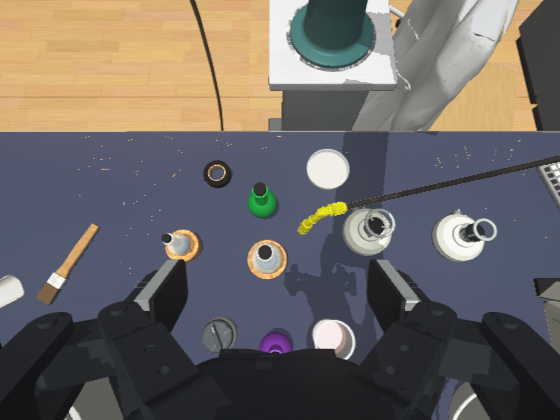

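The wrist view agrees: the large flask's stopper is at (265,253), within a couple of pixels of the prediction, the wide ring is near (380,222), and the cord passes on its robot side. I'll go to the pre-grasp pose.

```bash
python3 -m inch '[-40,-6,20,0,0,0,85, -40,-6,20,0,0,0,85, -40,-6,20,0,0,0,85, -30,0,30,0,0,0,85, 0,0,45,0,0,0,85, 0,0,45,0,0,0,85, 0,0,45,0,0,0,85, 0,0,35,0,0,0,85]'
python3 -m inch '[0,0,10,0,0,0,85, 0,0,0,0,0,0,85, 0,0,0,0,0,0,85, 0,0,0,0,0,0,85, 0,0,0,0,0,0,85, 0,0,0,0,0,0,85, 0,0,0,0,0,0,85, 0,0,0,0,0,0,85]'
python3 - <<'E'
from h import *
shot('wrist','w2');s=sensors.read_state();print(s['tool_pos'],s['tcp_rot'])
for n,p in dict(neck=[.585,-.158,.107],stop=[.585,-.158,.143],mix=[.523,.046,.1]).items():print(n,proj('w2',p))
E
```

```text
time: 4.15
tool_pos: [0.6281, -0.1574, 0.1905]
tcp_rot: [-0.002, -2.62, -0.0]
wrist_force: [0.9, -0.4, -0.5]
width: 0.995
grip_force: 0.0
time: 4.95
tool_pos: [0.6256, -0.1575, 0.1821]
tcp_rot: [-0.001, -2.618, -0.0]
wrist_force: [-0.4, -0.8, 1.1]
width: 0.996
grip_force: 0.0
[ 0.62543743 -0.15755584  0.18193621] [-7.31512764e-04 -2.61785021e+00 -2.19816457e-04]
neck [277.68699098 218.7213365 ]
stop [277.85569755 206.57263715]
mix [516.76919186 149.54034736]
```

View pics/w2.png

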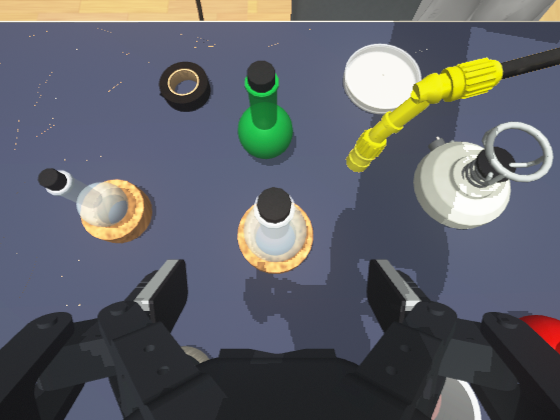

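View w2 shows the target stopper at (274,204), the ring at about (518,152), the yellow nozzle tip at (358,163) and the cord leading off to (560,55). It is a hose lance. I'll triangulate the stopper, ring and lance.

Run:
```python
from h import *
np.set_printoptions(precision=4,suppress=True)
I={k:cv2.imread(f'pics/{k}.png') for k in('w1','w2','top0')}
def dark(k,x,y,r):
    s=I[k][y-r:y+r,x-r:x+r].max(2);m=(s<60).astype(np.uint8)
    n,l,st,c=cv2.connectedComponentsWithStats(m);i=1+st[1:,4].argmax();print(k,st[i]);return c[i]+[x-r,y-r]
a=dark('w1',266,253,11);b=dark('w2',274,204,24);t=dark('top0',320,202,9);print(a,b,t)
print('stopper',tri(('w1',*a),('w2',*b),('top0',*t)),tri(('w2',*b),('top0',*t)))
for k,x,y,r in(('w2',518,152,44),('w1',380,222,22)):
    s=cv2.cvtColor(I[k],6)[max(y-r,0):y+r,x-r:min(x+r,560)];cv2.imwrite('pics/r_%s.png'%k,s)
print('ring',tri(('w1',380,222),('w2',518,152)),tri(('w2',518,152),('top0',238,233)))
print('lance elbow',tri(('w1',340,209),('w2',432,90)),'tip',tri(('w1',303,230),('w2',358,163)))
o=np.hstack([cv2.resize(I['w2'][100:200,460:560],(400,400),interpolation=2),cv2.resize(I['w1'][195:245,350:400],(400,400),interpolation=2)]);cv2.imwrite('pics/c2.png',o)
```

```text
w1 [  4   4  12  13 126]
w2 [10 30 30 13 64]
top0 [ 6  7  7  8 40]
[264.5873 251.7698] [275.3906 218.1094] [320.15 203.5 ]
stopper (array([ 0.5846, -0.1601,  0.1219]), [np.float64(0.004632622328554108), np.float64(0.0033215096142003883), np.float64(0.001429602742403915)]) (array([ 0.5868, -0.1598,  0.1167]), [np.float64(8.220844839020868e-05), np.float64(8.220844839016535e-05)])
ring (array([0.5225, 0.0505, 0.0952]), [np.float64(0.00056585800952108), np.float64(0.0005658580095211021)]) (array([0.5205, 0.0461, 0.0969]), [np.float64(0.004466385687150603), np.float64(0.004466385687150745)])
lance elbow (array([ 0.506 , -0.0408,  0.1492]), [np.float64(0.008880685009294634), np.float64(0.008880685009294521)]) tip (array([ 0.5401, -0.0935,  0.1113]), [np.float64(6.334550639555851e-05), np.float64(6.334550639548213e-05)])
```

View pics/c2.png

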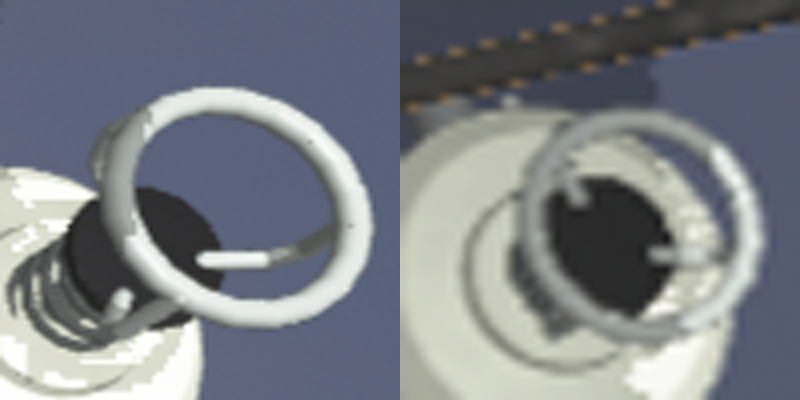

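Run:
```python
from h import *
np.set_printoptions(precision=4,suppress=True)
print('ring',tri(('w1',379.8,222.6),('w2',519,151.3)))
print('ringplane',plane('w2',519,151.3,.1),plane('w1',379.8,222.6,.1))
im=cv2.imread('pics/w2.png');s=cv2.GaussianBlur(im,(3,3),0)[180:230,250:300]
m=((s.max(2)<110)&(s.max(2)-s.min(2).astype(int)<16)).astype(np.uint8)
n,l,st,c=cv2.connectedComponentsWithStats(m);i=1+st[1:,4].argmax();print(st[i],c[i]+[250,180])
print('stopper',tri(('w2',274,203.5),('top0',320.2,203),('w1',265,251)),tri(('w2',274,203.5),('side0',310,219)))
print(plane('w2',274,203.5,.143))
```

```text
ring (array([0.524 , 0.0486, 0.0987]), [np.float64(8.735464415062737e-05), np.float64(8.735464415066603e-05)])
ringplane [0.5246 0.0476 0.1   ] [0.5242 0.0482 0.1   ]
[  7   7  34  36 936] [273.7821 204.3568]
stopper (array([ 0.5827, -0.1593,  0.1442]), [np.float64(0.0013754975990882812), np.float64(0.0017160569935355432), np.float64(0.001203721678604796)]) (array([ 0.5819, -0.1605,  0.1397]), [np.float64(0.0001076584367559739), np.float64(0.0001076584367559204)])
[ 0.5829 -0.1606  0.143 ]
```

```bash
python3 -m inch '[-1,-2,26,0,0,0,85, 0,0,26,0,0,0,85, 0,0,26,0,0,0,85, 0,0,20,0,0,0,85, 0,0,10,0,0,0,85, 0,0,0,0,0,0,85, 0,0,0,0,0,0,85, 0,0,0,0,0,0,85]'
python3 - <<'E'
from h import *
np.set_printoptions(precision=4,suppress=True)
c,r=ray('top0',0,275);_,q=ray('top0',268,228.5);n=np.cross(r,q)
for uv in((351,206),(375,202),(399,197.5)):
    o,r=ray('w1',*uv);print('cord',o+r*((c-o)@n)/(r@n))
s=sensors.read_state();print(s['tool_pos'])
E
```

```text
time: 5.8
tool_pos: [0.5737, -0.1598, 0.0893]
tcp_rot: [-0.001, -2.621, 0.001]
wrist_force: [0.4, -0.0, -0.2]
width: 0.995
grip_force: 0.0
cord [ 0.5161 -0.024   0.1841]
cord [0.5096 0.0142 0.1842]
cord [0.5029 0.0517 0.1867]
[ 0.5737 -0.1598  0.0893]
```

```bash
python3 -m inch '[0,0,0,0,0,0,20, 0,0,0,0,0,0,20, 0,0,0,0,0,0,20, 0,0,0,0,0,0,20, 0,0,0,0,0,0,20, 0,0,0,0,0,0,20, 0,0,0,0,0,0,20, 0,0,0,0,0,0,20]' 45
python3 -m inch '[0,0,0,0,0,0,20, 0,0,0,0,0,0,20, 8.7,0,-15,0,0,0,20, 8.7,0,-15,0,0,0,20, 8.7,0,-15,0,0,0,20, 8.7,0,-15,0,0,0,20, 0,0,0,0,0,0,20, 0,0,0,0,0,0,20]'
python3 - <<'E'
from h import *
shot('wrist','w3');I=cv2.imread('pics/w3.png');J=shot('side','s3')
cv2.imwrite('pics/c3.png',np.hstack([cv2.resize(I,(400,300)),cv2.resize(J[130:310,200:440],(400,300))]))
E
```

```text
time: 6.6
tool_pos: [0.5724, -0.1596, 0.0882]
tcp_rot: [-0.001, -2.618, -0.0]
wrist_force: [0.9, 0.1, 0.4]
width: 0.292
grip_force: 44.0
time: 7.4
tool_pos: [0.5727, -0.1597, 0.1584]
tcp_rot: [-0.001, -2.62, 0.001]
wrist_force: [0.0, 0.5, -3.1]
width: 0.292
grip_force: 44.3
```

View pics/c3.png

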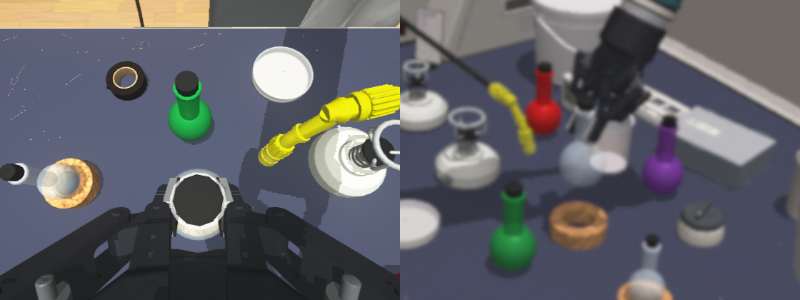

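The flask is held upright and clear of the cork, and the other objects are undisturbed. I'll raise it, move it to +x past the nozzle, and lean its top 5° away from the cord.

```bash
python3 -m inch '[9,0,-15,0,0,0,20, 9,0,-15,0,0,0,20, -13,0,-8,0,0,0,20, -13,0,-8,0,0,0,20, 0,20,0,0,0,0,20, 0,30,0,0,0,0,20, 0,30,0,0,0,0,20, 0,30,0,0,0,0,20]'
python3 -m inch '[0,30,0,0,0,0,20, 0,30,0,0,0,0,20, 0,28,0,0,0,0,20, 0,10,0,0,0,0,20, 0,0,0,0,2.5,0,20, 0,0,0,0,2.5,0,20, 0,0,0,0,0,0,20, 0,0,0,0,0,0,20]'
python3 - <<'E'
from h import *
np.set_printoptions(precision=4,suppress=True)
shot('wrist','w4');J=shot('side','s4');I=cv2.imread('pics/w4.png')
print(sensors.read_state()['tool_pos'])
cv2.imwrite('pics/c4.png',np.hstack([cv2.resize(I,(400,300)),cv2.resize(J[100:280,180:420],(400,300))]))
print(proj('w4',[.5243,.048,.0987]),proj('s4',[.5243,.048,.0987]))
E
```

```text
time: 8.3
tool_pos: [0.6019, -0.048, 0.1944]
tcp_rot: [-0.001, -2.619, -0.001]
wrist_force: [0.2, -0.2, -1.4]
width: 0.291
grip_force: 44.4
time: 9.1
tool_pos: [0.6022, 0.0482, 0.1933]
tcp_rot: [-0.001, -2.531, -0.0]
wrist_force: [0.7, 0.1, -1.4]
width: 0.294
grip_force: 44.3
[0.6021 0.0481 0.1937]
[277.8841 193.4969] [240.078  201.1181]
```

View pics/c4.png

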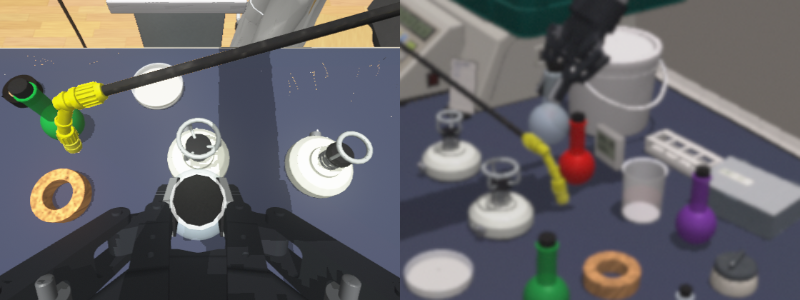

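```bash
python3 -m inch '[14,0,9.8,0,0,0,20, 14,0,9.8,0,0,0,20, 14,0,9.8,0,0,0,20, 14,0,9.8,0,0,0,20, 14,0,9.8,0,0,0,20, 0,0,0,0,0,0,20, 0,0,0,0,0,0,20, 0,0,0,0,0,0,20]'
python3 - <<'E'
from h import *
np.set_printoptions(precision=4,suppress=True)
p=sensors.read_state()['tool_pos'];b=p+[.0075,0,-.042];print(p,'bulb',b)
print('s4 bulb pred',proj('s4',[.6095,.048,.1515]))
J=shot('side','s5');T=shot('top','t5')
print('s5',proj('s5',b),'ring',proj('s5',[.5243,.048,.0987]),'t5 ring',proj('t5',[.5243,.048,.0987]))
cv2.imwrite('pics/c5.png',cv2.resize(J[120:260,180:320],(600,600),interpolation=2))
E
```

```text
time: 10.0
tool_pos: [0.5175, 0.0484, 0.1936]
tcp_rot: [-0.001, -2.532, -0.0]
wrist_force: [-0.5, 0.4, -1.5]
width: 0.291
grip_force: 44.3
[0.5175 0.0484 0.1936] bulb [0.525  0.0484 0.1516]
s4 bulb pred [269.4134 174.0671]
s5 [239.9569 182.0473] ring [240.078  201.1181] t5 ring [236.109  229.9726]
```

View pics/c5.png

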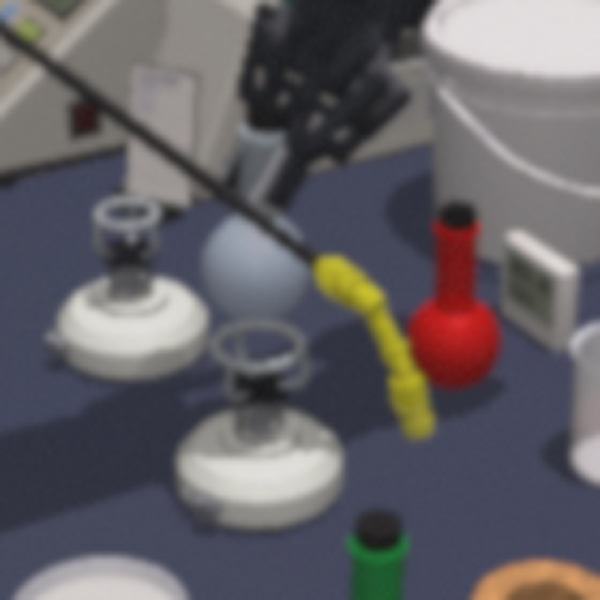

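The bulb is centred over the ring: measured (239.5,182), predicted (240,182). The cord passes clear of the neck, so I'll lower it gently.

```bash
python3 -m inch '[-3.4,0,4.9,0,0,0,20, -3.4,0,4.9,0,0,0,20, -2.9,0,4.1,0,0,0,20, -1.7,0,2.5,0,0,0,20, -1.1,0,1.6,0,0,0,20, -0.6,0,0.8,0,0,0,20, -0.6,0,0.8,0,0,0,20, 0,0,0,0,0,0,20]'
python3 -m inch '[-0.6,0,0.8,0,0,0,20, -0.6,0,0.8,0,0,0,20, -0.6,0,0.8,0,0,0,20, -0.6,0,0.8,0,0,0,20, -0.6,0,0.8,0,0,0,20, -0.6,0,0.8,0,0,0,20, 0,0,0,0,0,0,20, 0,0,0,0,0,0,20]'
```

```text
time: 10.9
tool_pos: [0.5167, 0.0485, 0.1694]
tcp_rot: [-0.001, -2.531, -0.0]
wrist_force: [-0.1, 0.2, -1.6]
width: 0.292
grip_force: 44.3
time: 11.7
tool_pos: [0.5171, 0.0486, 0.1636]
tcp_rot: [-0.001, -2.531, -0.0]
wrist_force: [1.8, 0.1, 1.6]
width: 0.295
grip_force: 44.5
```

Contact at the expected height: about 3.2 N, bulb at about 0.122 m. Now I press slowly.

```bash
python3 -m inch '[-1.4,0,1.4,0,0,0,20, -0.9,0,1.2,0,0,0,20, -0.9,0,1.2,0,0,0,20, -0.9,0,1.2,0,0,0,20, -0.9,0,1.2,0,0,0,20, 0,0,0,0,0,0,20, 0,0,0,0,0,0,20, 0,0,0,0,0,0,20]'
python3 -m inch '[-0.9,0,1.2,0,0,0,20, -0.9,0,1.2,0,0,0,20, -0.9,0,1.2,0,0,0,20, -0.9,0,1.2,0,0,0,20, -0.6,0,0.8,0,0,0,20, 0,0,0,0,0,0,20, 0,0,0,0,0,0,20, 0,0,0,0,0,0,20]'
```

```text
time: 12.5
tool_pos: [0.5175, 0.0486, 0.1557]
tcp_rot: [-0.001, -2.531, -0.0]
wrist_force: [2.2, 0.1, 5.4]
width: 0.292
grip_force: 44.8
time: 13.3
tool_pos: [0.5178, 0.0486, 0.1493]
tcp_rot: [-0.001, -2.531, -0.001]
wrist_force: [1.7, 1.2, 7.5]
width: 0.292
grip_force: 44.9
```

Run:
```python
from h import *
np.set_printoptions(precision=4,suppress=True)
s=sensors.read_state();b=s['tool_pos']+[.0075,0,-.042];print('bulb',b,s['wrist_force'])
J=shot('side','s6');print('bulb',proj('s6',b),'ring@-14',proj('s6',[.5243,.048,.0847]),'free',proj('s6',[.5243,.048,.0987]))
cv2.imwrite('pics/c6.png',cv2.resize(J[140:260,180:300],(600,600),interpolation=2))
```

```text
bulb [0.5253 0.0486 0.1073] [1.739  1.1616 7.5074]
bulb [240.2484 197.8823] ring@-14 [240.1513 205.9872] free [240.078  201.1181]
```

View pics/c6.png

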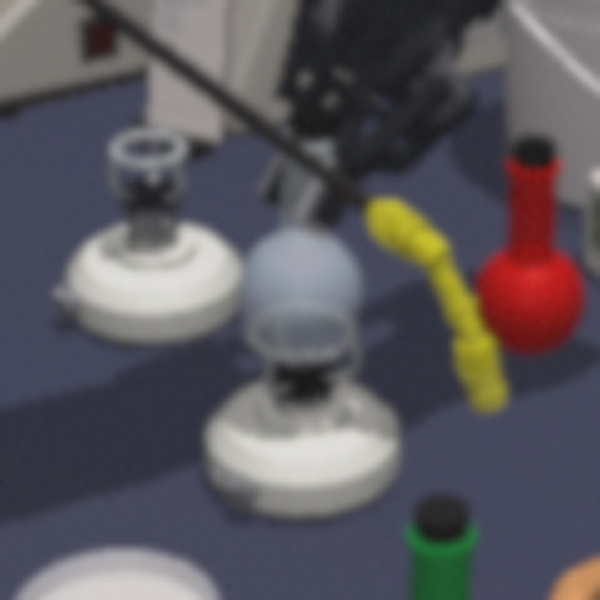

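The bulb is seated in the ring at (240,197). The ring centre is at (240,206), which matches about 14 mm of travel, under about 9 N. Everything is at rest and the hand is clear of the mixer.

```bash
python3 -c "
from workcell import job;print(job.finish_job())"
```

```text
the job is handed in; nothing more can be done
None
```

I handed the job in with the larger flask seated in mixer_large's ring and still held down, with the ring sunk about 14 of 18 mm under roughly 9 N; the hand-in returned no verdict.

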